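Square the weekly pill box into its filling tray and hold it there

TASK

Open the bamboo filling tray by turning the orange keeper knob clockwise until it clicks over to its open stop, so that its arm no longer lies across the pocket. Then bring the lavender pill box into the tray, lying flat with its lids up, and push it home into the corner so that one long side bears on the long metal stop and one end on the short metal stop. Finish while still holding it pressed firmly against both stops, do not let go; leave the other things on the counter where they are.

Things in the scene. Friction and masses are not known exactly. Their poses are not given: they have to be found in the camera images.
- tray: Fixed slippery lacquered bamboo plate (friction about 0.25) 130 (x) x 250 (y) x 5 mm on the counter, turned by up to 15 degrees; origin at the centre of its underside, z up. In its own axes: a long stop towards +x, a short one towards +y, the keeper knob at (-35, -85) mm. Pill box home: centre at x +15, y +20 mm, underside at z 5 mm, its length along y.
- long_stop: Fixed smooth dark steel bar (low friction, about 0.25) on the tray, 8 x 130 x 9 mm, its top 14 mm above the counter; origin at the centre of its underside, at (39, 25, 5) mm of the tray's frame, same axes as the tray. Its face towards the tray's -x side, 4 mm from the origin, takes a long side of the pill box.
- end_stop: Fixed smooth dark steel bar (low friction, about 0.25) on the tray, 45 x 8 x 9 mm, its top 14 mm above the counter; origin at the centre of its underside, at (7.5, 99, 5) mm of the tray's frame, same axes as the tray. Its face towards the tray's -y side, 4 mm from the origin, takes an end of the pill box.
- keeper (a joint): Angle of the orange keeper knob in rad: 0 closed (arm across the pocket), 1.2 at the open stop; grows as the knob turns clockwise seen from above. An over-centre spring of up to 0.07 N m pushes it back to 0 below about 0.6 and clicks it on to 1.2 above.
- keeper_grip (a point): On the knob's vertical axis, 34 mm above the counter, inside its grip bar (36 long, 10 thick, from 18 to 43 mm above the counter). Its x axis runs along the bar and the arm: closed, 50 degrees counter-clockwise from above from the tray's +x; open, 19 degrees clockwise from it. Below the bar: a hub of 16 mm radius, top at 18 mm, and an arm 10 mm wide reaching 70 mm from the axis, top at 15 mm.
- pillbox: Loose lavender plastic weekly pill box, 40 (x) x 150 (y) x 36 mm high, about 0.12 kg, closed, lids and small latches on top (within 2 mm above it); origin at the centre of its underside, z up, y along its length. It may go into the tray either way round.
- tin: Loose round aluminium tin, 66 mm across, 24 mm high, origin at the centre of its underside; to be left alone.
- tube: Loose frosted plastic tube standing on its white cap, 40 mm across, 90 mm high, origin at the centre of its underside; to be left alone.
- case: Loose blue case, 50 x 85 x 34 mm, origin at the centre of its underside; to be left alone.
- tweezer: Loose chrome tweezer lying flat, 98 mm long (x), 14 mm wide, 8 mm high, origin near its middle on the counter; to be left alone.
- cup: Loose white ceramic cup, 72 mm across, 95 mm high, origin at the centre of its underside; to be left alone.
- jar: Loose glass jar, 66 mm across, 75 mm high, origin at the centre of its underside; to be left alone.
Mind the look-alikes: they are no part of the job. Leave any yellow look-alike of the pillbox alone.

How it is judged:
On the way, in this order (a step that is already met when the one before it is completed fails the run):
1. the keeper has clicked over to its open stop, while the pill box still lies off the tray (value of joint keeper above 1 rad and horizontal distance between pillbox and tray above 0.1 m), for 0.2 s.
2. the pill box lies flat in the tray, square in the corner and pressed against both stops (z of pillbox in the frame of tray below 0.009 m and angle between pillbox's own z axis and vertical below 0.06 rad and angle between the y axis of pillbox and the y axis of tray, either way round below 0.05 rad and x of pillbox in the frame of tray between 0.0115 and 0.0185 m and y of pillbox in the frame of tray between 0.0165 and 0.0235 m and contact force between pillbox and long_stop above 1 N and contact force between pillbox and end_stop above 1 N and contact force between the fingers and pillbox above 1 N), for 0.2 s.
At the end, for the whole second after the job is handed in: Keeper open (above 1.0 rad); pill box flat on the tray (under 4 mm off the plate, tilt under 0.06 rad), square to it within 0.05 rad either way round, within 3.5 mm of home along both tray axes, pressing each stop with over 1 N, fingers still bearing on it (all of step 2 and value of joint keeper above 1 rad); the arm keeps its last pose, push and grip.
It fails at once if another loose thing is knocked out of its place (more than 30 mm) (distance of any of tin, tube, case, tweezer, cup, jar from where it was at the start of the episode above 0.03 m).
It also fails if it takes over 69 s, if anything falls off the work surface, if the arm or the gripper's body presses on something with over 40 N, if the wrist force passes 120 N, or if a joint passes its speed limit or range.

ROBOT

A 6-joint arm with a two-finger parallel gripper is mounted at the origin on the work surface. World frame = base frame: x ahead of the robot, y to its left, z up, the work surface at z = 0. Lengths are in m, angles in rad, forces in N, time in s.
With the tool pointing down it reaches from about 0.35 to 0.85 m from the base axis. Payload 8.1 kg.
Tool frame: the origin (TCP) lies midway between the tips of the shut fingers; the grasp point (between the pads) lies 19 mm behind it (grip_point_offset is the distance from the TCP to the grasp point, in m); z points along the fingers, y is the line along which they close (so a half turn about z gives the same grasp; the last joint's range is limited). The gripper opens to 85 mm and grips with 20 to 120 N. Pads are 22 mm wide; open, the fingers measure 114 mm over their backs; the gripper's body (76 mm by 85 mm) begins 54 mm behind the grasp point. The pads swing forward as they close: fully open they stand 13 mm farther back than shut.
Start: joints at [1.222, 0.13, 1.488, -0, 1.523, -0.085], TCP at [0.156, 0.579, 0.231] pointing down, gripper open.
Joint ranges: [-2.96, 2.96], [-0.89, 2.26], [0.02, 2.5], [-1.34, 4.48], [0, 2.73], [-2.66, 2.66]. Speed limits (rad/s): [2.39, 2.39, 2.79, 3.14, 3.14, 3.14].

INTERFACE

Orientations are given as a unit quaternion [x, y, z, w].
In Python, from plant import * gives the robot as it stands.
- The arm moves only by the tool carry_out, never from a script. Its argument "deltas" is a list that holds one entry, the list of rows, each a list of 6 numbers: the shift along the tool's x, y, z normalised to -1 to 1, where 1 is 0.5 m, then the turn, a rotation vector about the tool's x, y, z normalised to -1 to 1, where 1 is 2 pi rad. A call has 1 to 8 rows; each row shifts and turns the commanded pose from where the row before left it, along the tool's axes as they then stand; what a row does not reach is not made up. A row lasts 1/8 s, in which the tool goes at most 62.5 mm and 10.7 degrees, less where a joint would pass 70% of its speed; a pose out of reach is approached as far as the arm can. A call with a number of a shift or a turn outside -1 to 1 is refused whole. A call with a gripper value outside its range is refused whole. "fingers" is the opening, from 0 (shut) to 1 (fully open), set as the call begins (left out, the last holds). The fingers move at their own pace and stop on an object; the grip force is fixed at half the most. Time passes only in rows, so rows that do not move let the fingers close. It gives the time, the measured TCP pose, the force, the opening and the grip force at its end, in the units of the state.
- sense(): the state, without advancing time (a new reading comes with each control period).
- grab_frame(name): name is "side" or "top" or "wrist"; returns a dict with "img" (420x560x3 uint8, blue, green, red), "K" (3x3 intrinsics, pixels), "T" (4x4, takes a point from camera to world coordinates); the wrist camera has in their place "mount" (4x4, takes a point from camera to tool coordinates, whose origin is the TCP and whose axes are the flange's). Camera axes: x right, y up, looking along -z (the intrinsics and any distortion apply to the point x, -y, -z); pixel columns grow to the right and rows downward; lengths in m; the calibration is good to about 2 mm. A picture is of the moment at which its call begins: read the wrist's pose just before it. There is no depth.
- hand_in(): hands the job in; it is judged then, once.
Trained networks look in a picture, given as the dict that the camera call returned (one of the last four; its "shot" number tells which), for a name from the list of things; names that differ only in an ending like _2 or _b are one class to them, and where a whole thing is asked for, a point or a joint stands for the part that bears it (a point fixed in the world has none). Each returns a list of dicts, best first, with "score" (0 to 1); they miss things now and then, are a little off and sometimes report something else, mostly with a low value. They report only what shows in the picture. A call takes as long as a camera call. They do not tell look-alikes from the thing itself.
- find_in(picture, thing): "extent" ([left, top, right, bottom] in pixels, round what is visible of it).
- mark_of(picture, thing): "centre" ([row, column] in pixels: a listed point, or the origin of a listed thing).
The state is a dict: "clock": time; "joint_pos": joint angles; "joint_vel": joint speeds; "tau": joint torques, N m; "eef_pos": TCP position; "tcp_rot": TCP orientation; "ft_force": force on the tool from outside, world axes, zero at the start; "ft_torque": the same for the moment, N m; "opening": finger opening in m; "gripper_force": force on a finger pad.
Only numpy, scipy, OpenCV 4.12 (cv2) and the standard library are available. Lean on these libraries where they do the work, as an engineer would, in place of code of your own. Each camera call takes 0.05 s, during which the arm holds its last target. There are 200 camera calls.

## Working session

There is one attempt and no reset: what is moved stays moved. The work goes in short steps, Python scripts to look and compute and a tool call to move; the robot and the scene stay as the last step left them, time stands still between calls to the robot, and variables do not carry over. Pictures are saved under pics/ and viewed, at most 10 in all, crops included, and the job is handed in when it is done.

Besides the shell and the picture viewer there is one more tool, called after "Emit:" by a JSON object that holds its "fn" and its "kwargs". carry_out: Moves the arm, as the interface text tells. Scaled input: -1 to 1 covers 0.5 m each way for a shift and 2 pi rad each way for a turn. Its arguments: {"type":"object","properties":{"deltas":{"type":"array","items":{"type":"array","items":{"type":"array","items":{"type":"number"}}}},"fingers":{"type":"number"}},"required":["deltas"]}

```bash
mkdir -p pics; ls
cat > h.py <<'E'
from plant import *
import numpy as np, cv2
from scipy.spatial.transform import Rotation as R
def ray(f,rc,z,T=None):
    T=np.array(f["T"]) if T is None else T; K=np.array(f["K"])
    d=np.linalg.solve(K,[rc[1],rc[0],1.]); d=T[:3,:3]@(d*[1,-1,-1]); o=T[:3,3]
    return o+d*(z-o[2])/d[2]
def proj(f,p,T=None):
    T=np.array(f["T"]) if T is None else T
    q=T[:3,:3].T@(np.array(p)-T[:3,3]); q=np.array(f["K"])@(q*[1,-1,-1]); return q[:2]/q[2]
def wristT(s,f):
    T=np.eye(4);T[:3,:3]=R.from_quat(s["tcp_rot"]).as_matrix();T[:3,3]=s["eef_pos"]; return T@np.array(f["mount"])
E
python3 - <<'E'
from h import *
s=sense();print({k:np.round(v,3).tolist() for k,v in s.items()})
Z=dict(tray=0,long_stop=.005,end_stop=.005,keeper_grip=.034,pillbox=0,tin=0,tube=0,case=0,tweezer=0,cup=0,jar=0)
for n in("top","side"):
    f=grab_frame(n);cv2.imwrite(f"pics/{n}0.png",f["img"])
    print(n,np.round(f["T"],2).tolist())
    for t in Z:
        for m in mark_of(f,t)[:3]:
            print(t,round(m["score"],2),np.round(m["centre"]),np.round(ray(f,m["centre"],Z[t]),3))
E
```

```text
pics
{'clock': 0.0, 'joint_pos': [1.222, 0.131, 1.489, -0.0, 1.523, -0.085], 'joint_vel': [-0.001, -0.002, -0.0, -0.001, -0.001, -0.0], 'tau': [-0.0, -56.941, -50.054, -0.0, 0.015, -0.0], 'eef_pos': [0.156, 0.579, 0.23], 'tcp_rot': [0.132, 0.991, -0.001, -0.0], 'ft_force': [-0.171, -0.125, -0.237], 'ft_torque': [0.004, -0.021, 0.04], 'gripper_force': 0.0, 'opening': 0.085}
top [[-0.02, 0.98, -0.2, 0.28], [-1.0, -0.02, -0.0, -0.01], [-0.01, 0.2, 0.98, 1.49], [0.0, 0.0, 0.0, 1.0]]
long_stop 0.49 [209. 215.] [0.594 0.236 0.005]
end_stop 0.47 [222. 197.] [0.55  0.303 0.005]
end_stop 0.28 [168. 255.] [0.75  0.089 0.005]
keeper_grip 0.57 [222. 248.] [0.539 0.113 0.034]
pillbox 0.7 [266. 353.] [ 0.373 -0.259  0.   ]
pillbox 0.7 [178. 393.] [ 0.697 -0.428  0.   ]
pillbox 0.62 [220. 353.] [ 0.54  -0.269  0.   ]
tin 0.84 [164. 342.] [ 0.758 -0.24   0.   ]
case 0.53 [166. 254.] [0.759 0.09  0.   ]
tweezer 0.5 [272. 273.] [0.362 0.027 0.   ]
cup 0.62 [259. 142.] [0.418 0.5   0.   ]
cup 0.41 [165. 342.] [ 0.752 -0.24   0.   ]
jar 0.55 [222. 423.] [ 0.527 -0.524  0.   ]
side [[1.0, 0.02, -0.06, 0.48], [-0.06, 0.6, -0.8, -1.17], [0.02, 0.8, 0.6, 0.92], [0.0, 0.0, 0.0, 1.0]]
tray 0.79 [176. 278.] [0.57  0.205 0.   ]
long_stop 0.39 [167. 289.] [0.605 0.248 0.005]
end_stop 0.48 [160. 272.] [0.555 0.294 0.005]
keeper_grip 0.55 [186. 276.] [0.556 0.106 0.034]
pillbox 0.83 [289. 205.] [ 0.37 -0.27  0.  ]
pillbox 0.77 [281. 270.] [ 0.524 -0.25   0.   ]
pillbox 0.7 [340. 354.] [ 0.698 -0.433  0.   ]
tin 0.69 [277. 363.] [ 0.752 -0.243  0.   ]
tin 0.51 [176. 281.] [ 0.578  0.21  -0.   ]
tube 0.81 [237. 349.] [ 0.742 -0.09   0.   ]
case 0.89 [195. 345.] [0.76 0.1  0.  ]
tweezer 0.63 [217. 207.] [0.36  0.006 0.   ]
cup 0.6 [130. 231.] [0.42  0.506 0.   ]
jar 0.96 [381. 281.] [ 0.536 -0.53   0.   ]
jar 0.72 [212. 208.] [0.363 0.028 0.   ]
```

Run:
```python
import cv2
i=cv2.imread("pics/top0.png")[130:320,110:460]
cv2.imwrite("pics/top0c.png",cv2.resize(i,None,fx=2.2,fy=2.2,interpolation=cv2.INTER_CUBIC))
i=cv2.imread("pics/side0.png")[90:420,130:430]
cv2.imwrite("pics/side0c.png",cv2.resize(i,None,fx=1.8,fy=1.8,interpolation=cv2.INTER_CUBIC))
```

```text
(no output)
```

View pics/top0c.png

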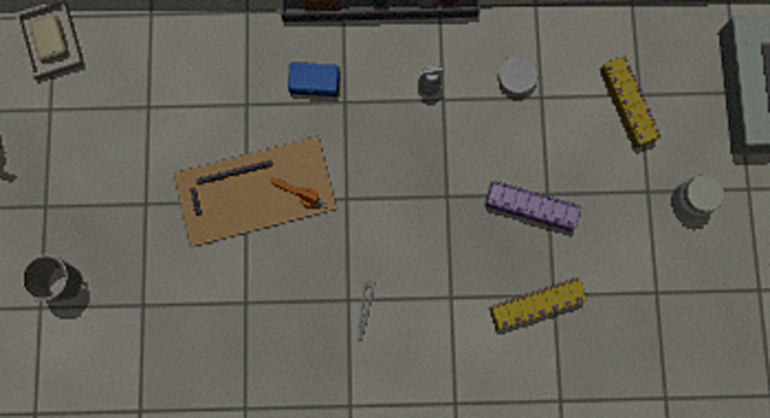

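View pics/side0c.png

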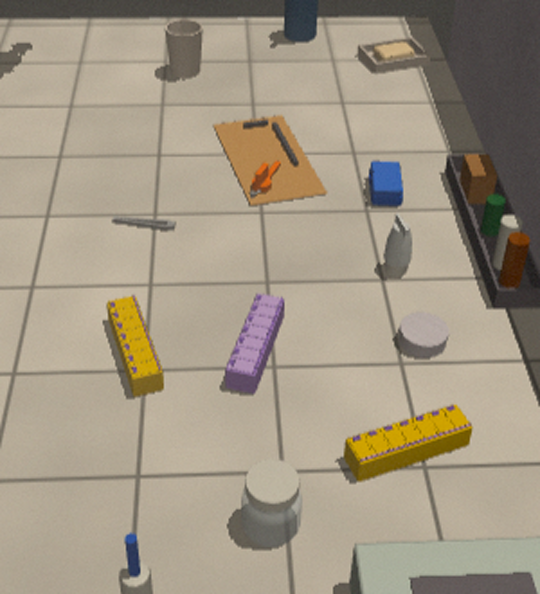

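The pictures show the tray at about (222,225) in the top view, with the orange keeper at its right end. There are three boxes: lavender at (row 220, col 353), yellow at (266,353) and yellow at (178,393). Only the one at (220,353) is lavender, and both enlarged crops confirm it, so that is the target.

```bash
cat >> h.py <<'E'
def blob(img,lo,hi,box=None):
    m=cv2.inRange(cv2.cvtColor(img,cv2.COLOR_BGR2HSV),np.array(lo),np.array(hi))
    m=cv2.morphologyEx(m,cv2.MORPH_CLOSE,np.ones((5,5)))
    c=max(cv2.findContours(m,0,2)[0],key=cv2.contourArea);return c[:,0,:].astype(float)
def rect(f,c,z,T=None):
    P=np.array([ray(f,(v,u),z,T)[:2] for u,v in c]);r=cv2.minAreaRect((P*1000).astype(np.float32))
    return r, cv2.boxPoints(r)
E
python3 - <<'E'
from h import *
f=grab_frame("top");h=cv2.cvtColor(f["img"],cv2.COLOR_BGR2HSV)
print(h[215,240-20],h[235,205],h[220,353],h[222,357],h[214,240],h[266,353])
for n,lo,hi,z in(("tray",(8,60,60),(22,150,255),.005),("box",(120,30,50),(160,255,255),.036),("orange",(4,165,60),(14,255,255),.02)):
    c=blob(f["img"],lo,hi);r,b=rect(f,c,z);print(n,len(c),np.round(r[0]),np.round(r[1]),round(r[2],1),np.round(b).tolist())
E
```

```text
[ 17 105 119] [ 18 121 112] [138  47 130] [141  47 124] [ 13 196 120] [ 25 170 129]
tray 99 [566. 198.] [132. 250.] 13.5 [[473.0, 304.0], [531.0, 61.0], [659.0, 92.0], [601.0, 335.0]]
box 56 [ 526. -259.] [150.  41.] 71.9 [[483.0, -325.0], [522.0, -337.0], [569.0, -194.0], [530.0, -182.0]]
orange 34 [558. 132.] [79. 24.] 69.9 [[533.0, 99.0], [556.0, 91.0], [583.0, 165.0], [560.0, 173.0]]
```

Emit:
{"fn": "carry_out", "kwargs": {"deltas": [[[0,0,0,0,0,0.0281],[0,0,0,0,0,0.0281],[0,0,0,0,0,0.0281],[0,0,0,0,0,0.0281],[0,0,0,0,0,0.0281],[0,0,0,0,0,0.0281],[0,0,0,0,0,0.0281],[0,0,0,0,0,0.0281]]]}}

```text
clock: 2.25
eef_pos: [0.1564, 0.5792, 0.2313]
tcp_rot: [0.745, 0.667, -0.0, 0.0]
ft_force: [-0.1, 0.8, 0.3]
opening: 0.0853
gripper_force: 0.0
```

Emit:
{"fn": "carry_out", "kwargs": {"deltas": [[[0,0,0,0,0,0.0281],[0,0,0,0,0,0.0281],[-0.0351,0.0807,0.0116,0,0,0],[-0.0351,0.0807,0.0116,0,0,0],[-0.0351,0.0807,0.0116,0,0,0],[-0.0351,0.0807,0.0116,0,0,0],[-0.0351,0.0807,0.0116,0,0,0],[-0.0351,0.0807,0.0116,0,0,0]]]}}

```text
clock: 3.25
eef_pos: [0.3277, 0.3766, 0.1965]
tcp_rot: [0.849, 0.528, 0.0, -0.0]
ft_force: [0.4, -0.2, -0.2]
opening: 0.0853
gripper_force: 0.0
```

Emit:
{"fn": "carry_out", "kwargs": {"deltas": [[[-0.0351,0.0807,0.0116,0,0,0],[-0.0351,0.0807,0.0116,0,0,0],[-0.0351,0.0807,0.0116,0,0,0],[-0.0351,0.0807,0.0116,0,0,0],[-0.0351,0.0807,0.0116,0,0,0],[-0.0351,0.0807,0.0116,0,0,0],[-0.0351,0.0807,0.0116,0,0,0],[-0.0351,0.0807,0.0116,0,0,0]]]}}

```text
clock: 4.25
eef_pos: [0.5551, 0.1077, 0.1501]
tcp_rot: [0.849, 0.528, 0.0, 0.0]
ft_force: [0.2, 1.0, -0.2]
opening: 0.0856
gripper_force: 0.0
```

```bash
cat >> h.py <<'E'
def goto(xyz,yaw_y):
    "shift (tool axes, after the turn) and turn, normalised, to a down pose"
    s=sense();M=R.from_quat(s["tcp_rot"]).as_matrix();y=np.radians(yaw_y)
    ty=np.array([np.cos(y),np.sin(y),0]);tz=np.array([0,0,-1.]);G=np.c_[np.cross(ty,tz),ty,tz]
    rv=R.from_matrix(M.T@G).as_rotvec()
    print("now",np.round(s["eef_pos"],4),"yaw_y",round(np.degrees(np.arctan2(M[1,1],M[0,1])),2),"turn",np.round(rv/2/np.pi,4),"shift",np.round(G.T@(np.array(xyz)-s["eef_pos"])/.5,4),"F",np.round(s["ft_force"],1),"t",round(s["clock"],2),"op",round(s["opening"],4),"gf",round(s["gripper_force"],1))
E
python3 - <<'E'
from h import *
goto([.552,.107,.022],-26.5)
s=sense();f=grab_frame("wrist");T=wristT(s,f);print(np.round(f["mount"],3).tolist())
cv2.imwrite("pics/w1.png",f["img"])
for t,z in(("keeper_grip",.034),("tray",0),("long_stop",.005),("end_stop",.005)):
    for m in mark_of(f,t)[:2]:print(t,round(m["score"],2),np.round(m["centre"]),np.round(ray(f,m["centre"],z,T),4))
E
```

```text
now [0.5551 0.1077 0.1501] yaw_y -26.28 turn [ 0.     -0.0001  0.0006] shift [-0.004  -0.005   0.2562] F [ 0.2  1.  -0.2] t 4.25 op 0.0856 gf 0.0
[[-0.0, 0.946, 0.323, 0.083], [1.0, 0.0, 0.0, 0.001], [0.0, 0.323, -0.946, -0.142], [0.0, 0.0, 0.0, 1.0]]
keeper_grip 0.6 [198. 273.] [0.5527 0.1071 0.034 ]
tray 0.86 [ 86. 243.] [0.5682 0.1933 0.    ]
long_stop 0.9 [ 21. 259.] [0.6015 0.2285 0.005 ]
long_stop 0.42 [ 86. 240.] [0.5669 0.194  0.005 ]
end_stop 0.66 [ 91. 501.] [0.7512 0.0988 0.005 ]
```

View pics/w1.png

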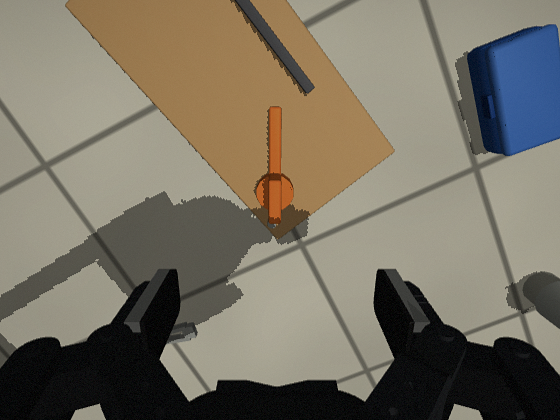

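The picture shows the orange knob at (195,273), its arm pointing straight up the image along tool x. All the estimates agree to about 1 mm, so I go down over the bar and grip it.

Emit:
{"fn": "carry_out", "kwargs": {"deltas": [[[-0.004,-0.005,0.05,0,0,0],[0,0,0.05,0,0,0],[0,0,0.05,0,0,0],[0,0,0.05,0,0,0],[0,0,0.03,0,0,0],[0,0,0.026,0,0,0],[0,0,0,0,0,0]]], "fingers": 0.7}}

```text
clock: 5.38
eef_pos: [0.5503, 0.1084, 0.0214]
tcp_rot: [0.849, 0.528, -0.001, -0.0]
ft_force: [-0.1, 0.0, -0.6]
opening: 0.0597
gripper_force: 0.0
```

Emit:
{"fn": "carry_out", "kwargs": {"deltas": [[[0,0,0,0,0,0],[0,0,0,0,0,0],[0,0,0,0,0,0],[0,0,0,0,0,0],[0,0,0,0,0,0],[0,0,0,0,0,0]]], "fingers": 0}}

```text
clock: 6.12
eef_pos: [0.5529, 0.1076, 0.0232]
tcp_rot: [0.849, 0.528, 0.001, 0.001]
ft_force: [5.4, -3.0, -0.4]
opening: 0.0086
gripper_force: 62.2
```

Emit:
{"fn": "carry_out", "kwargs": {"deltas": [[[0,0.004,0,0,0,0],[0,0,0,0,0,0.0275],[0,0,0,0,0,0.0275],[0,0,0,0,0,0.0275],[0,0,0,0,0,0.0275],[0,0,0,0,0,0.0275],[0,0,0,0,0,0.0275],[0,0,0,0,0,0.0265]]]}}

```text
clock: 7.12
eef_pos: [0.5541, 0.1061, 0.0232]
tcp_rot: [0.999, -0.048, 0.001, 0.001]
ft_force: [1.0, -6.5, 3.9]
opening: 0.008
gripper_force: 62.9
```

Emit:
{"fn": "carry_out", "kwargs": {"deltas": [[[0,0,0,0,0,0],[0,0,0,0,0,0],[0,0,0,0,0,0]]]}}

```text
clock: 7.5
eef_pos: [0.5542, 0.1061, 0.0232]
tcp_rot: [0.999, -0.046, 0.001, 0.001]
ft_force: [1.0, -7.0, 3.0]
opening: 0.0086
gripper_force: 62.9
```

Turned to about 68°. Now I open the fingers, rise, and check.

Emit:
{"fn": "carry_out", "kwargs": {"deltas": [[[0,0,0,0,0,0],[0,0,0,0,0,0],[0,0,0,0,0,0],[0,0,0,0,0,0],[0,0,-0.06,0,0,0],[0,0,-0.1,0,0,0],[0,0,-0.1,0,0,0],[0,0,0,0,0,0]]], "fingers": 0.8}}

```text
clock: 8.5
eef_pos: [0.5564, 0.1078, 0.158]
tcp_rot: [0.999, -0.045, 0.005, -0.001]
ft_force: [0.9, -0.3, -0.2]
opening: 0.0685
gripper_force: 0.0
```

Run:
```python
from h import *
s=sense();f=grab_frame("wrist");T=wristT(s,f);cv2.imwrite("pics/w2.png",f["img"])
# project expected keeper arm tip open, and tray corners
c,si=np.cos(np.radians(13.5)),np.sin(np.radians(13.5));o=np.array([.566,.198])
W=lambda x,y,z:np.r_[o+[c*x-si*y,si*x+c*y],z]
a=np.radians(-19);print("tip exp",proj(f,W(-.035+.07*np.cos(a),-.085+.07*np.sin(a),.015),T))
for m in mark_of(f,"keeper_grip")[:1]:print(m,ray(f,m["centre"],.034,T),W(-.035,-.085,0))
print("corners exp",[np.round(proj(f,W(x,y,.005),T)).tolist() for x,y in((.065,-.125),(-.065,-.125),(.065,.125),(-.065,.125))])
goto([.526,-.259,.15],-18.2)
```

```text
tip exp [278.29175347 110.92512586]
{'centre': [197.4, 279.2], 'score': 0.71} [0.55458979 0.10580932 0.034     ] [0.55180991 0.10717797 0.        ]
corners exp [[285.0, 62.0], [330.0, 207.0], [13.0, 161.0], [86.0, 284.0]]
now [0.5533 0.1074 0.1527] yaw_y -95.21 turn [ 1.000e-04 -2.000e-04 -2.139e-01] shift [-0.7132  0.177   0.0054] F [1.3 0.2 0.3] t 8.6 op 0.0683 gf 0.0
```

View pics/w2.png

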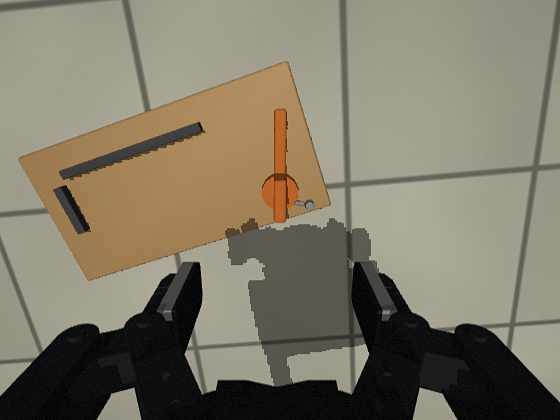

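The keeper is open: its arm tip shows at (280,110), where the open stop puts it (278,111), and clear of the pocket. On to the pill box.

Emit:
{"fn": "carry_out", "kwargs": {"deltas": [[[0,0,0,0,0,-0.0267],[0,0,0,0,0,-0.0267],[0,0,0,0,0,-0.0267],[0,0,0,0,0,-0.0267],[0,0,0,0,0,-0.0267],[0,0,0,0,0,-0.0267],[0,0,0,0,0,-0.0267],[0,0,0,0,0,-0.027]]], "fingers": 1}}

```text
clock: 9.6
eef_pos: [0.5514, 0.1072, 0.1496]
tcp_rot: [0.808, 0.589, -0.002, -0.001]
ft_force: [-1.7, -0.3, 0.0]
opening: 0.0856
gripper_force: 0.0
```

Emit:
{"fn": "carry_out", "kwargs": {"deltas": [[[-0.0892,0.0221,0,0,0,0],[-0.0892,0.0221,0,0,0,0],[-0.0892,0.0221,0,0,0,0],[-0.0892,0.0221,0,0,0,0],[-0.0892,0.0221,0,0,0,0],[-0.0892,0.0221,0,0,0,0],[-0.0892,0.0221,0,0,0,0],[-0.0892,0.0221,0,0,0,0]]]}}

```text
clock: 10.6
eef_pos: [0.5239, -0.26, 0.1497]
tcp_rot: [0.81, 0.586, -0.001, -0.002]
ft_force: [0.4, 0.2, -0.8]
opening: 0.0857
gripper_force: 0.0
```

Run:
```python
from h import *
grab_frame("wrist");grab_frame("wrist")
s=sense();f=grab_frame("wrist");T=wristT(s,f);cv2.imwrite("pics/w3.png",f["img"])
for m in mark_of(f,"pillbox")[:3]:print(m,ray(f,m["centre"],0,T))
c=blob(f["img"],(120,30,50),(160,255,255));print(c.min(0),c.max(0))
r,b=rect(f,c,.036,T);print(np.round(r[0],1),np.round(r[1],1),r[2])
t=grab_frame("top");r,b=rect(t,blob(t["img"],(120,30,50),(160,255,255)),.036);print(r)
goto([.526,-.259,.013],-18.2)
```

```text
{'centre': [180.4, 280.9], 'score': 0.87} [ 0.52856523 -0.26087194  0.        ]
{'centre': [289.9, 503.9], 'score': 0.77} [ 0.70167278 -0.43587016  0.        ]
{'centre': [233.6, 115.9], 'score': 0.65} [ 0.36703552 -0.2610545   0.        ]
[254.  93.] [308. 276.]
[ 528.3 -260.9] [148.5  39.2] 71.85940551757812
((507.8983154296875, -313.9895324707031), (35.772823333740234, 40.42576599121094), 69.71355438232422)
now [ 0.5244 -0.2584  0.1502] yaw_y -18.25 turn [-0.0005 -0.0002 -0.0001] shift [-1.000e-04  3.400e-03  2.744e-01] F [ 0.8  0.6 -0.3] t 10.85 op 0.0855 gf 0.0
```

View pics/w3.png

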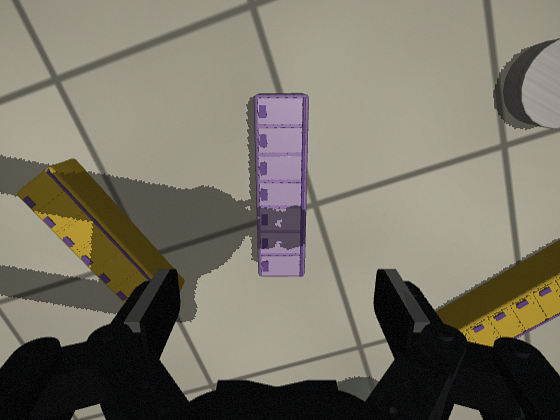

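The lavender box stands upright in the image at about (185,282), with the yellow ones well to either side. The networks and the blob agree on (0.528, -0.261), so I go down and grasp it.

Emit:
{"fn": "carry_out", "kwargs": {"deltas": [[[0,0.0075,0.05,0,0,0],[0,0,0.05,0,0,0],[0,0,0.05,0,0,0],[0,0,0.05,0,0,0],[0,0,0.04,0,0,0],[0,0,0.033,0,0,0],[0,0,0,0,0,0],[0,0,0,0,0,0]]]}}

```text
clock: 11.85
eef_pos: [0.5295, -0.2607, 0.0164]
tcp_rot: [0.81, 0.586, 0.0, 0.001]
ft_force: [-0.1, -0.5, 0.0]
opening: 0.0855
gripper_force: 0.0
```

Emit:
{"fn": "carry_out", "kwargs": {"deltas": [[[0,0,0,0,0,0],[0,0,0,0,0,0],[0,0,0,0,0,0],[0,0,0,0,0,0],[0,0,0,0,0,0],[0,0,0,0,0,0]]], "fingers": 0}}

```text
clock: 12.6
eef_pos: [0.5295, -0.2609, 0.0164]
tcp_rot: [0.81, 0.586, 0.0, 0.001]
ft_force: [0.2, 0.4, 5.1]
opening: 0.0386
gripper_force: 62.8
```

Emit:
{"fn": "carry_out", "kwargs": {"deltas": [[[0,0,-0.03,0,0,0],[0,0,-0.08,0,0,0],[0,0,-0.08,0,0,0],[0,0,0,0,0,0],[0,0,0,0,0,0]]]}}

```text
clock: 13.22
eef_pos: [0.5285, -0.2602, 0.1102]
tcp_rot: [0.81, 0.586, -0.0, -0.0]
ft_force: [0.9, 0.5, -2.4]
opening: 0.0388
gripper_force: 62.2
```

Run:
```python
from h import *
c,si=np.cos(np.radians(13.5)),np.sin(np.radians(13.5));o=np.array([.566,.198])
W=lambda x,y,z:np.r_[o+[c*x-si*y,si*x+c*y],z]
s=sense();f=grab_frame("wrist");T=wristT(s,f);cv2.imwrite("pics/w4.png",f["img"])
m=T;b=blob(f["img"],(120,30,50),(160,255,255));print(b.min(0),b.max(0),cv2.minAreaRect(b.astype(np.float32)))
zt=s["eef_pos"][2]-.0135+.036
r,_=rect(f,b,zt,T);print("box",np.round(r[0],1),np.round(r[1],1),r[2])
print("home",W(.015,.02,0),"pre",W(.005,.008,0));p=W(.005,.008,.1);goto(p,13.5)
```

```text
[222. 109.] [331. 386.] ((276.5, 247.5), (277.0, 109.0), 90.0)
box [ 534.1 -245.9] [120.5  37.8] 71.76721954345703
home [0.57591664 0.22094908 0.        ] pre [0.56899429 0.20694619 0.        ]
now [ 0.5279 -0.2598  0.1092] yaw_y -18.21 turn [-0.0003 -0.0002 -0.0881] shift [0.8886 0.2978 0.0185] F [ 0.1  0.5 -1.8] t 13.28 op 0.0389 gf 62.2
```

Emit:
{"fn": "carry_out", "kwargs": {"deltas": [[[0,0,0,0,0,-0.022],[0,0,0,0,0,-0.022],[0,0,0,0,0,-0.022],[0,0,0,0,0,-0.022],[0.0889,0.0298,0,0,0,0],[0.0889,0.0298,0,0,0,0],[0.0889,0.0298,0,0,0,0],[0.0889,0.0298,0,0,0,0]]]}}

```text
clock: 14.28
eef_pos: [0.5439, -0.0719, 0.1085]
tcp_rot: [0.619, 0.785, -0.001, -0.002]
ft_force: [0.2, 0.1, -2.2]
opening: 0.0387
gripper_force: 62.0
```

Emit:
{"fn": "carry_out", "kwargs": {"deltas": [[[0.0889,0.0298,0,0,0,0],[0.0889,0.0298,0,0,0,0],[0.0889,0.0298,0,0,0,0],[0.0889,0.0298,0,0,0,0],[0.0889,0.0298,0,0,0,0],[0.0889,0.0298,0,0,0,0],[0,0,0,0,0,0],[0,0,0,0,0,0]]]}}

```text
clock: 15.28
eef_pos: [0.5691, 0.206, 0.1088]
tcp_rot: [0.619, 0.785, -0.001, -0.001]
ft_force: [-0.4, 0.1, -0.8]
opening: 0.0387
gripper_force: 62.0
```

Run:
```python
from h import *
grab_frame("wrist");s=sense();f=grab_frame("wrist");T=wristT(s,f);cv2.imwrite("pics/w5.png",f["img"])
c,si=np.cos(np.radians(13.5)),np.sin(np.radians(13.5));o=np.array([.566,.198])
W=lambda x,y,z:np.r_[o+[c*x-si*y,si*x+c*y],z]
print("corners exp",[np.round(proj(f,W(x,y,.005),T)).tolist() for x,y in((.065,-.125),(-.065,-.125),(.065,.125),(-.065,.125))],
 "stop near edges top",[np.round(proj(f,W(x,y,.014),T)).tolist() for x,y in((.035,.09),(.035,-.04),(-.015,.095),(.03,.095))])
p=s["eef_pos"]; u=R.from_quat(s["tcp_rot"]).as_matrix()[:,0]
print("box end exp",[np.round(proj(f,p+u*.075+R.from_quat(s["tcp_rot"]).as_matrix()[:,1]*k+[0,0,z],T)).tolist() for k in(-.02,.02) for z in(-.0164,.0196)])
goto(W(.005,.008,.0235),13.5)
```

```text
corners exp [[344.0, 342.0], [197.0, 342.0], [369.0, 26.0], [167.0, 26.0]] stop near edges top [[321.0, 83.0], [315.0, 261.0], [245.0, 75.0], [314.0, 75.0]]
box end exp [[230.0, 103.0], [216.0, 109.0], [320.0, 103.0], [332.0, 108.0]]
now [0.5697 0.2053 0.1096] yaw_y 13.41 turn [-0.0003  0.0001 -0.0002] shift [ 0.0036 -0.0006  0.1722] F [-0.3 -0.5 -1.8] t 15.38 op 0.0386 gf 62.0
```

View pics/w5.png

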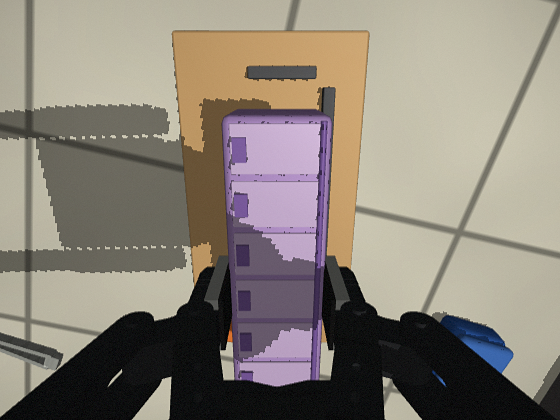

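The box is held square above the pocket. The end stop shows at row 79, about 3 mm nearer than predicted, and the long stop face at column 322, as predicted. There is still about 9–10 mm of gap to both, so I lower it.

Emit:
{"fn": "carry_out", "kwargs": {"deltas": [[[0,0,0.05,0,0,0],[0,0,0.05,0,0,0],[0,0,0.04,0,0,0],[0,0,0.025,0,0,0],[0,0,0.006,0,0,0],[0,0,0,0,0,0],[0,0,0,0,0,0]]]}}

```text
clock: 16.25
eef_pos: [0.5711, 0.2068, 0.0262]
tcp_rot: [0.619, 0.785, 0.001, 0.001]
ft_force: [0.5, -0.1, -2.2]
opening: 0.0386
gripper_force: 62.1
```

Emit:
{"fn": "carry_out", "kwargs": {"deltas": [[[0,0,0.003,0,0,0],[0,0,0,0,0,0],[0,0,0,0,0,0]]]}}

```text
clock: 16.62
eef_pos: [0.5703, 0.2066, 0.0237]
tcp_rot: [0.619, 0.785, 0.0, 0.0]
ft_force: [0.6, 0.7, -1.3]
opening: 0.0387
gripper_force: 62.1
```

Emit:
{"fn": "carry_out", "kwargs": {"deltas": [[[0,0,0.003,0,0,0],[0,0,0,0,0,0],[0,0,0,0,0,0]]]}}

```text
clock: 17.0
eef_pos: [0.5702, 0.2065, 0.022]
tcp_rot: [0.619, 0.785, -0.0, -0.0]
ft_force: [0.8, -0.5, -1.7]
opening: 0.039
gripper_force: 62.1
```

Emit:
{"fn": "carry_out", "kwargs": {"deltas": [[[0,0,0.003,0,0,0],[0,0,0,0,0,0],[0,0,0,0,0,0]]]}}

```text
clock: 17.38
eef_pos: [0.5708, 0.2067, 0.0214]
tcp_rot: [0.619, 0.785, 0.0, 0.0]
ft_force: [-2.3, -0.7, 5.5]
opening: 0.0385
gripper_force: 62.9
```

Down force 5.5 N, so the box is on the plate. Next I slide it towards both stops.

Emit:
{"fn": "carry_out", "kwargs": {"deltas": [[[0.004,0.004,0,0,0,0],[0.004,0.004,0,0,0,0],[0.004,0.004,0,0,0,0],[0,0,0,0,0,0],[0,0,0,0,0,0]]]}}

```text
clock: 18.0
eef_pos: [0.5756, 0.214, 0.0214]
tcp_rot: [0.619, 0.785, 0.001, 0.001]
ft_force: [0.9, -0.5, 5.2]
opening: 0.0387
gripper_force: 62.9
```

Emit:
{"fn": "carry_out", "kwargs": {"deltas": [[[0.003,0.003,0,0,0,0],[0,0,0,0,0,0],[0,0,0,0,0,0]]]}}

```text
clock: 18.38
eef_pos: [0.5766, 0.2156, 0.0215]
tcp_rot: [0.619, 0.785, 0.001, 0.001]
ft_force: [-0.6, -1.2, 6.0]
opening: 0.0387
gripper_force: 62.9
```

Emit:
{"fn": "carry_out", "kwargs": {"deltas": [[[0.003,0.003,0,0,0,0],[0,0,0,0,0,0],[0,0,0,0,0,0]]]}}

```text
clock: 18.75
eef_pos: [0.5774, 0.217, 0.0214]
tcp_rot: [0.619, 0.785, 0.0, 0.0]
ft_force: [-1.1, -3.7, 8.2]
opening: 0.0387
gripper_force: 63.2
```

Emit:
{"fn": "carry_out", "kwargs": {"deltas": [[[0.003,0.003,0,0,0,0],[0,0,0,0,0,0],[0,0,0,0,0,0]]]}}

```text
clock: 19.12
eef_pos: [0.5774, 0.2173, 0.0214]
tcp_rot: [0.619, 0.785, -0.002, 0.0]
ft_force: [-8.5, -10.7, 15.9]
opening: 0.0388
gripper_force: 64.1
```

Emit:
{"fn": "carry_out", "kwargs": {"deltas": [[[0.003,0.003,0,0,0,0],[0,0,-0.001,0,0,0],[0,0,0,0,0,0],[0,0,0,0,0,0]]]}}

```text
clock: 19.62
eef_pos: [0.5773, 0.218, 0.0215]
tcp_rot: [0.62, 0.785, -0.003, -0.0]
ft_force: [-14.6, -14.6, 18.7]
opening: 0.0387
gripper_force: 64.6
```

Run:
```python
from h import *
goto([.577,.218,.0214],13.5)
s=sense();print(np.round(s["ft_torque"],2))
f=grab_frame("wrist");cv2.imwrite("pics/w6.png",f["img"])
t=grab_frame("top");cv2.imwrite("pics/t6.png",t["img"])
```

```text
now [0.5773 0.218  0.0215] yaw_y 13.43 turn [-0.0009  0.0006 -0.0002] shift [ 0.0002 -0.0006  0.0002] F [-14.6 -14.6  18.7] t 19.62 op 0.0387 gf 64.6
[-2.45  2.34 -0.06]
```

View pics/w6.png

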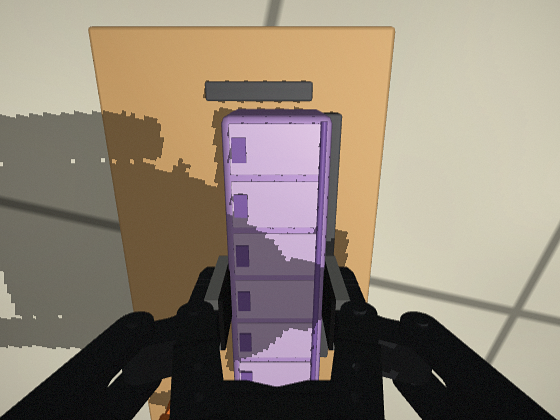

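There is still an orange gap between the end stop (lower edge at row 101) and the box end (row 110), about 3 mm. The y force seen so far can be friction alone. I ease off the long stop and the plate, then push on towards the end stop.

Emit:
{"fn": "carry_out", "kwargs": {"deltas": [[[0,-0.003,-0.002,0,0,0],[0.003,0,0,0,0,0],[0,0,0,0,0,0],[0,0,0,0,0,0]]]}}

```text
clock: 20.23
eef_pos: [0.5764, 0.2213, 0.0215]
tcp_rot: [0.619, 0.785, -0.001, -0.0]
ft_force: [-3.7, -5.8, 4.8]
opening: 0.0386
gripper_force: 62.6
```

Emit:
{"fn": "carry_out", "kwargs": {"deltas": [[[0.004,0,0,0,0,0],[0,0,0,0,0,0],[0,0,0,0,0,0]]]}}

```text
clock: 20.6
eef_pos: [0.5764, 0.2214, 0.0215]
tcp_rot: [0.619, 0.785, -0.002, 0.001]
ft_force: [-3.9, -14.1, 4.5]
opening: 0.0386
gripper_force: 62.8
```

Emit:
{"fn": "carry_out", "kwargs": {"deltas": [[[0.003,0,0,0,0,0],[0,0,0,0,0,0],[0,0,0,0,0,0]]]}}

```text
clock: 20.98
eef_pos: [0.5764, 0.2215, 0.0216]
tcp_rot: [0.62, 0.785, -0.003, 0.001]
ft_force: [-2.1, -20.4, 5.8]
opening: 0.0389
gripper_force: 62.9
```

Firm on the end stop now: y stays at 0.2214 while the force climbs. I restore the push on the long stop.

Emit:
{"fn": "carry_out", "kwargs": {"deltas": [[[0,0.004,0,0,0,0],[0,0,0,0,0,0],[0,0,0,0,0,0],[0,0,0,0,0,0]]]}}

```text
clock: 21.48
eef_pos: [0.5765, 0.2215, 0.0216]
tcp_rot: [0.62, 0.785, -0.005, 0.0]
ft_force: [-12.1, -22.8, 15.2]
opening: 0.0387
gripper_force: 64.0
```

Run:
```python
from h import *
goto([.5759,.2209,.0214],13.5)
f=grab_frame("wrist");cv2.imwrite("pics/w7.png",f["img"][60:300,60:420])
c,si=.9724,.2334;F=sense()["ft_force"];print("tray F",c*F[0]+si*F[1],-si*F[0]+c*F[1],F[2],sense()["ft_torque"])
```

```text
now [0.5765 0.2215 0.0216] yaw_y 13.42 turn [-0.0011  0.0009 -0.0002] shift [-0.0008 -0.0014  0.0003] F [-12.1 -22.8  15.2] t 21.48 op 0.0387 gf 64.0
tray F -16.95760543346175 -19.843207863753992 14.782698245008557 [-3.6297731   2.05148354 -0.07496548]
```

View pics/w7.png

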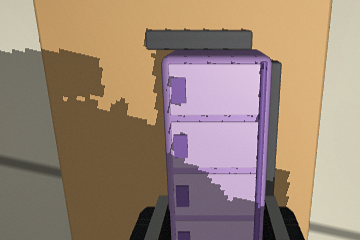

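The box end now meets the end stop and its side meets the long stop. The push is about 17 N and 20 N, beyond what friction explains. Position, yaw and height all match home, so I hand in.

```bash
python3 -c "
from plant import *
print(hand_in())"
```

```text
the job is handed in; nothing more can be done
None
```

I opened the keeper to its stop, pushed the lavender pill box home against both metal stops, and handed the job in at about 21.5 s with the gripper still pressing it (about 17 N towards the long stop, 20 N towards the end stop); hand-in returned no verdict.

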